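# Hold a specimen carrier up to the inspection camera

## Robot

A 6-joint arm with a two-finger parallel gripper is mounted at the origin on the work surface. World frame = base frame: x ahead of the robot, y to its left, z up, the work surface at z = 0. Lengths are in m, angles in rad, forces in N, time in s.
With the tool pointing down it reaches from about 0.3 to 0.875 m from the base axis. Payload 6.4 kg.
Tool frame: the origin (TCP) lies at the very end of the fingers, on their centre line; the grasp point (between the pads) lies 19 mm behind it; z points along the fingers, y is the line along which they close (so a half turn about z gives the same grasp; the last joint's range is limited). The gripper opens to 85 mm and grips with 20 to 120 N. Pads are 22 mm wide; open, the fingers measure 114 mm over their backs; the gripper's body (76 mm by 85 mm) begins 54 mm behind the grasp point. The pads swing forward as they close: fully open they stand 13 mm farther back than shut.
Start: joints at [-1.535, 0.181, 1.607, -0, 1.354, -0.206], TCP at [0.138, -0.558, 0.231] pointing down, gripper open.
Joint ranges: [-2.99, 2.99], [-0.89, 2.07], [0.3, 2.58], [-1.14, 4.28], [0, 2.63], [-3.12, 3.12]. Speed limits (rad/s): [2.57, 2.57, 3.01, 3.14, 3.14, 3.14].

## Interface

Orientations are given as a unit quaternion [w, x, y, z].
In Python, from bench import get_obs, optics, workorder gives the robot as it stands.
- The arm moves only by the tool jog_arm, called after ">>>" as a command line: name --argument value ..., lists and objects as JSON in quotes. Schema: {"type":"object","properties":{"segments":{"type":"array","items":{"type":"object","properties":{"tx":{"type":"number"},"ty":{"type":"number"},"tz":{"type":"number"},"rx":{"type":"number"},"ry":{"type":"number"},"rz":{"type":"number"},"jaw":{"type":"number"}},"additionalProperties":false,"required":["jaw"]},"minItems":1,"maxItems":10},"only":{"type":"string"},"quiet":{"type":"boolean"},"lines":{"type":"string"}},"required":["segments"],"additionalProperties":false}. segments is a list of rows, 1 to 10 of them, each an object with the fields tx, ty, tz (the shift in a scale on which 1.0 is 1 m), rx, ry, rz (a rotation vector in fractions of the full range, 1 being pi rad), jaw (the opening from 0.0 (shut) to 1.0 (fully open)); a field left out counts as zero (the opening has to be given); each row is the pose to reach, as a shift and turn from the pose commanded when the call began, along the tool's axes at that moment; what a row does not reach only later rows make up. A row lasts 1/8 s, in which the tool goes at most 0.0625 m and 0.188 rad, less where a joint would pass 70% of its speed; a pose out of reach is approached as far as the arm can. The fingers move at their own pace and stop on an object; the grip force is fixed at half the most. Time passes only in rows, so rows that do not move let the fingers close. The tool returns the time, the measured TCP pose, the force, the opening and the grip force at its end. only (a regular expression) keeps the lines of the reply that match it, lines (a string "A,B") keeps lines A to B, and quiet returns only ok. No shift or turn number may pass 1 either way. Input that does not fit is refused with a message, and nothing moves.
- get_obs(): the state, without advancing time (a new reading comes with each control period).
- optics.camera(name): name is "scene" or "top"; returns (picture, depth): 384x512x3 uint8, blue, green, red; 384x512 float32, m along the optical axis (not along the pixel's ray), 0 where there is no reading.
- optics.camera_params(name): a dict with "fovy" (degrees; the focal length in pixels is half the picture's height over the tangent of half this angle, whatever the lens; pixels are square), "cx", "cy" (the principal point, pixels), "view" (4x4, takes a point from world to camera coordinates). Camera axes: x right, y up, looking along -z (the intrinsics and any distortion apply to the point x, -y, -z); pixel columns grow to the right and rows downward; lengths in m; the calibration is good to about 2 mm. A picture is of the moment at which its call begins. camera_params takes no time and is no camera call.
- workorder.hand_in(): hands the job in; it is judged then, once.
The state is a dict: "time_s": time; "q": joint angles; "dq": joint speeds; "joint_efforts": joint torques, N m; "eef_pos": TCP position; "eef_rot": TCP orientation; "wrist_force": force on the tool from outside, world axes, zero at the start; "torque": the same for the moment, N m; "opening": opening from 0.0 (shut) to 1.0 (fully open); "grasp_force": force on a finger pad.
Only numpy, scipy, OpenCV 4.12 (cv2) and the standard library are available. Lean on these libraries where they do the work, as an engineer would, in place of code of your own. Each camera call takes 0.05 s, during which the arm holds its last target. There are 200 camera calls.

## Task

Slide the clear cover of the dust box fully open, then lift the specimen carrier out by its orange handle without tipping it and hold it in front of the inspection camera: straight above the yellow spot on the stand, with the two little specimen boxes at the height of the lens. Finish while still holding it there in the air, level and steady, with both specimen boxes still on it and touching neither the camera stand nor the dust box; leave the cover open and do not disturb the bottle, the screwdriver or the tweezers.

Things in the scene. Friction and masses are not known exactly. Their poses are not given: they have to be found in the camera images.
- dustbox: White dust box fixed to the bench, on its left or right, turned up to 0.35 rad; 142 (x) x 278 (y) mm. Origin: centre of underside. Its +y half is an open-topped bay, 130 x 129 mm inside, floor 5 mm, wall tops 78 mm above the bench; its -y half a closed housing 78 mm high. Aluminium rails 6 mm wide on both long sides reach 85. The clear cover slides along them from the bay onto the housing.
- cover (a joint): Travel of the clear sliding cover in m: 0 = shut over the bay, 0.135 = fully open (end stop) over the filter housing; it starts shut or up to 30 mm ajar. Positive is towards the box's -y. About 1.5 N of friction, no spring; it stays where it is left.
- cover_grip (a point): Centre of the top edge of the black upright fin on the middle of the cover; it moves with the cover. The fin is 10 mm thick (along the box's y), 44 mm long (along the box's x) and rises 36 mm above the cover's upper face, top 119 mm above the bench. The cover is a clear plate 128 x 138 x 4 mm, black-edged.
- bay_floor (a point): Centre of the bay's floor, 5 mm above the bench, 68 mm along the box's +y from its origin.
- carrier: Loose aluminium carrier standing in the bay, 0.13 to 0.25 kg: plate 96 (x) x 76 (y) x 5 mm, rim 3 mm thick up to 10 mm, and in the middle an orange upright handle fin 10 mm thick (along its y), 36 mm wide (along its x), top 66 mm above the underside. Origin: centre of underside; z up. Within 8 mm of the bay's middle, turned up to 0.2 rad to the box.
- carrier_grip (a point): Centre of the top edge of the carrier's orange handle fin.
- carrier_mid (a point): Point in the middle of the carrier 12 mm above its underside, at the height of the middle of the specimen boxes: this is what goes to the focus.
- specimen_a: Loose clear specimen box 22 x 22 x 15 mm high, 12 g, green chip inside, standing on the carrier plate on its +y side of the handle. Origin: centre of the underside.
- specimen_b: The same with a brass-coloured chip, on the carrier's -y side.
- viewer: Inspection camera on a fixed stand, across the bench from the dust box, turned up to 0.25 rad. Origin: on the bench under the yellow spot (44 mm disc). White base 90 wide, 10 mm high, from 30 mm before the spot (-x) to 240 mm behind. Level lens barrel, axis 160 mm up, looks to -x; ring light 70 mm across, face 100 mm behind the spot; post 26 mm thick, 215 mm behind, 210 mm high.
- focus (a point): The camera's focus point: straight above the yellow spot at lens height, 160 mm above the bench, 100 mm in front of the lens face.
- bottle: Blue bottle with a white cap, 44 mm across, 110 mm high, standing at the back in the middle of the bench. Not to be disturbed. Origin: centre of the underside.
- screwdriver: Red screwdriver 160 mm long, lying near the robot on the left. Not to be disturbed.
- tweezers: Steel tweezers about 135 mm long, 6 mm high, lying near the robot on the right. Not to be disturbed.

How it is judged:
By the outcome, as a careful person would: the job done as asked, in the order asked, and still so for the second after the job is handed in, while the arm keeps its last pose, push and grip.
It also fails if it takes over 54 s, if anything falls off the work surface, if the arm or the gripper's body presses on something with over 40 N, if the wrist force passes 120 N, or if a joint passes its speed limit or range.

## Working session

There is one attempt and no reset: what is moved stays moved. The work goes in short steps, Python scripts to look and compute and a tool call to move; the robot and the scene stay as the last step left them, time stands still between calls to the robot, and variables do not carry over. Pictures are saved under pics/ and viewed, at most 10 in all, crops included, and the job is handed in when it is done.

```bash
ls; mkdir -p pics; cat > h.py <<'E'
import numpy as np, cv2
from bench import get_obs, optics, workorder
E
python3 - <<'E'
from h import *
o=get_obs(); print(o)
for n in ("scene","top"):
    p=optics.camera_params(n); print(n,p)
    im,d=optics.camera(n); cv2.imwrite(f"pics/{n}0.png",im); np.savez(f"pics/{n}0.npz",im=im,d=d)
E
```

```text
pics
{'time_s': 0.0, 'q': array([-1.53529728e+00,  1.81533274e-01,  1.60799809e+00, -8.29653468e-06,
        1.35378233e+00, -2.06278364e-01]), 'dq': array([-0.0020937 , -0.00089714,  0.00166675,  0.00035619,  0.00036603,
        0.00112607]), 'joint_efforts': array([ 1.21128007e-03, -4.44870329e+01, -3.51336086e+01, -5.07499681e-05,
        9.08663176e-03, -1.71505246e-05]), 'eef_pos': array([ 0.13767837, -0.5577156 ,  0.2303933 ]), 'eef_rot': array([-8.57728724e-04,  9.92701379e-01,  1.20595321e-01,  6.93546829e-05]), 'wrist_force': array([0.51379095, 0.43657082, 0.29155154]), 'torque': array([0.00401584, 0.02044359, 0.01580203]), 'grasp_force': 0.0, 'opening': 1.0052105249557082}
scene {'fovy': 49.758475385706674, 'cx': 262.80362243075444, 'cy': 196.25794405808645, 'view': array([[-0.83969595,  0.54273103, -0.01880791,  0.46589387],
       [-0.40510344, -0.60294601,  0.68727528,  0.17798389],
       [ 0.36166547,  0.58472142,  0.72615353, -1.3060123 ],
       [ 0.        ,  0.        ,  0.        ,  1.        ]])}
top {'fovy': 47.18867241053813, 'cx': 252.5287663737034, 'cy': 197.9692793437731, 'view': array([[ 0.0263011 , -0.9996244 ,  0.00770076,  0.01896122],
       [ 0.99207588,  0.02704768,  0.12269425, -0.55716374],
       [-0.12285645,  0.00441274,  0.99241464, -1.11432689],
       [ 0.        ,  0.        ,  0.        ,  1.        ]])}
```

View pics/scene0.png

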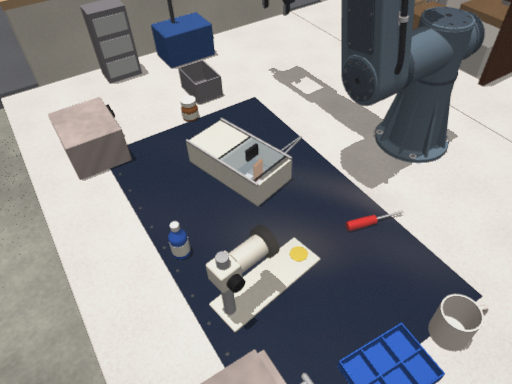

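View pics/top0.png

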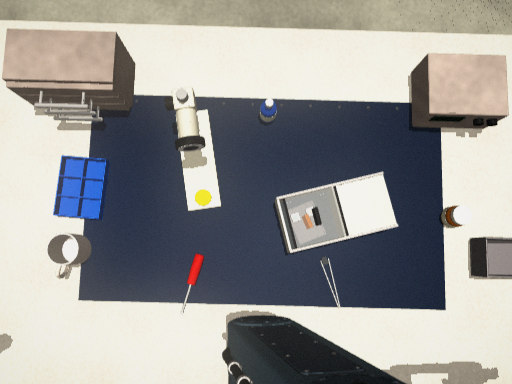

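The top view shows the box on the right: black fin near (316,215), orange handle near (308,218), yellow spot at (203,198). The scene view shows the fin at (252,152), handle at (258,168) and spot at (299,254). Next I'll measure these.

```bash
cat > h.py <<'E'
import numpy as np, cv2
from bench import get_obs, optics, workorder
P={n:optics.camera_params(n) for n in("scene","top")}
def ray(n,u,v):
    p=P[n];f=192/np.tan(np.radians(p["fovy"])/2);V=p["view"];R=V[:3,:3]
    d=R.T@np.array([(u-p["cx"])/f,-(v-p["cy"])/f,-1]);return -R.T@V[:3,3],d
def onz(n,uv,z):
    c,d=ray(n,*uv);return c+d*(z-c[2])/d[2]
def dep(n,uv,D): # world point from depth
    c,d=ray(n,*uv);return c+d*D
def tri(a,b):
    c1,d1=ray("scene",*a);c2,d2=ray("top",*b)
    s=np.linalg.lstsq(np.c_[d1,-d2],c2-c1,rcond=None)[0]
    p,q=c1+s[0]*d1,c2+s[1]*d2;return (p+q)/2,np.linalg.norm(p-q)
def cloud(n,D):
    v,u=np.mgrid[:384,:512];c,d0=ray(n,0,0);_,du=ray(n,1,0);_,dv=ray(n,0,1)
    d=d0+u[...,None]*(du-d0)+v[...,None]*(dv-d0);return c+d*D[...,None]
def blobs(m,mn=8):
    k,l,s,c=cv2.connectedComponentsWithStats(m.astype(np.uint8))
    return [(i,s[i,4],c[i]) for i in range(1,k) if s[i,4]>=mn],l
E
python3 - <<'E'
from h import *
for n,(x0,y0,x1,y1) in {"scene":(180,110,310,210),"top":(265,165,405,260)}.items():
    z=np.load(f"pics/{n}0.npz");im,D=z["im"],z["d"];W=cloud(n,D)
    hsv=cv2.cvtColor(im,cv2.COLOR_BGR2HSV);H,S,V=[hsv[...,i].astype(int) for i in range(3)]
    roi=np.zeros(H.shape,bool);roi[y0:y1,x0:x1]=1
    for nm,m in {"yel":(H>22)&(H<34)&(S>180)&(V>120),"orange":roi&(H>3)&(H<20)&(S>70)&(V>80),"black":roi&(V<35)&(S<120),"green":roi&(H>40)&(H<85)&(S>60)}.items():
        b,l=blobs(m)
        for i,a,c in b:
            w=W[l==i];print(n,nm,a,c.round(1),np.median(w,0).round(3),w[:,2].min().round(3),w[:,2].max().round(3))
    cv2.imwrite(f"pics/{n}c.png",cv2.resize(im[y0:y1,x0:x1],None,fx=5.7,fy=5.7,interpolation=cv2.INTER_CUBIC))
E
```

```text
scene orange 50 [188.6 111.3] [ 0.536 -0.479  0.042] 0.031 0.047
scene orange 33 [257.8 163.2] [ 0.506 -0.096  0.085] 0.081 0.088
scene black 73 [252.8 151.4] [ 0.505 -0.122  0.109] 0.091 0.835
top yel 186 [202.8 197.1] [0.558 0.166 0.011] 0.005 1.174
top orange 91 [307.1 220.9] [ 0.496 -0.103  0.082] 0.077 0.087
```

View pics/topc.png

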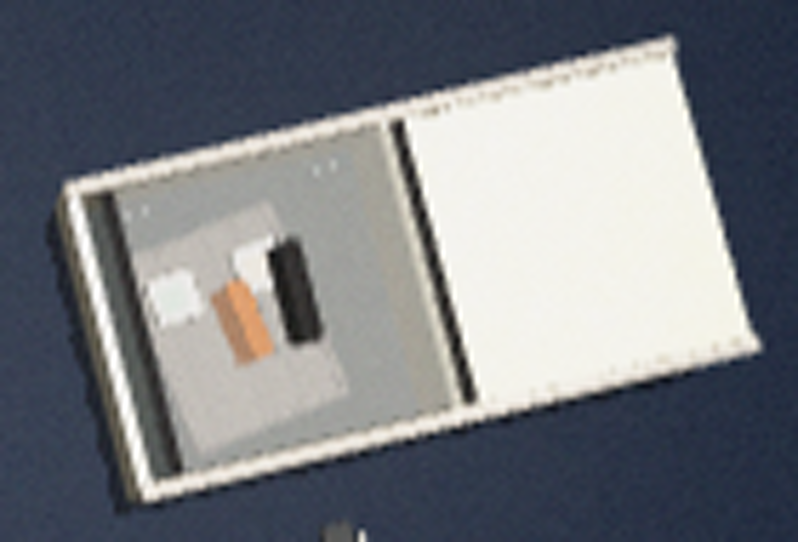

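View pics/scenec.png

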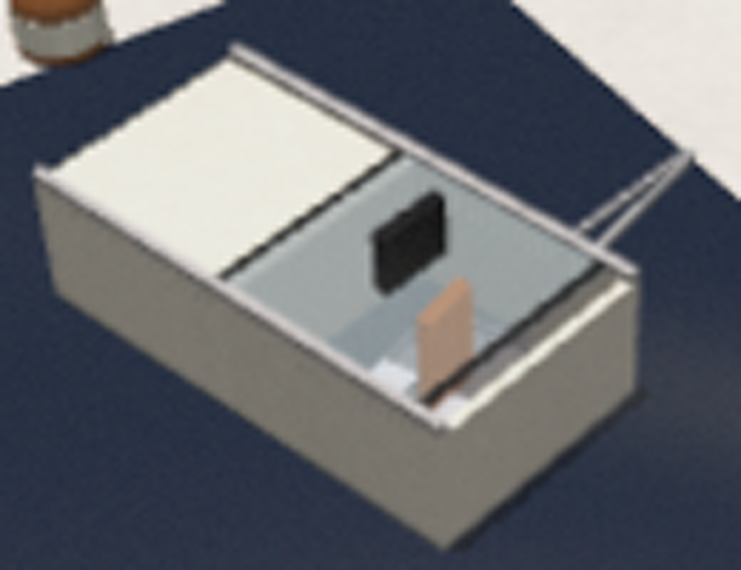

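The crops show a cover slightly ajar, with its black edge strips at both ends. The fin top is near crop (299,288) top / (409,217) scene, the handle top near (252,320) / (446,303). Both specimens are white-ish squares beside the handle.

```bash
python3 - <<'E'
from h import *
T=lambda u,v:(265+(u+.5)/5.7-.5,165+(v+.5)/5.7-.5)
S=lambda u,v:(180+(u+.5)/5.7-.5,110+(v+.5)/5.7-.5)
print("cams",ray("top",0,0)[0].round(3),ray("scene",0,0)[0].round(3))
for n,s,t in [("fin",(409,217),(299,288)),("fin+x end",(376,240),(286,238)),("fin-x end",(441,196),(311,340)),("handle",(446,303),(252,320)),("h+x",(420,322),(238,284)),("h-x",(469,284),(263,357)),
 ("A far-house",(38,170),(672,38)),("B near-house",(235,46),(757,346)),("C near-bay",(635,270),(142,498)),("D far-bay",(440,425),(65,186))]:
    p,e=tri(S(*s),T(*t));print(n,p.round(4),"gap",round(e,4))
c=[onz("top",T(*q),.085)[:2] for q in [(672,38),(757,346),(142,498),(65,186)]]
c=np.array(c,np.float32);r=cv2.minAreaRect(c);print("box",c.mean(0),r)
for e in [c[3]-c[0],c[2]-c[1]]:print("len",np.hypot(*e),"yaw",np.arctan2(-e[0],e[1]))
for e in [c[0]-c[1],c[3]-c[2]]:print("wid",np.hypot(*e),"yaw",np.arctan2(e[1],e[0]))
# viewer
im=np.load("pics/top0.npz")["im"];is_=np.load("pics/scene0.npz")["im"]
for n,I in(("top",im),("scene",is_)):
    hsv=cv2.cvtColor(I,cv2.COLOR_BGR2HSV);m=cv2.inRange(hsv,(18,150,100),(36,255,255));b,l=blobs(m>0,30)
    for i,a,cc in b:print(n,"yellow",a,cc.round(1),onz(n,cc,.0105).round(4))
    if n=="top":yt=cc
    else: print("tri",tri(cc,yt))
    w=((hsv[...,2]>120)&(hsv[...,1]<90)); 
    if n=="top":
        w[:,:175]=0;w[:,225:]=0;w[:150]=0;w[215:]=0
        w|=(l>0)
        cn=max(cv2.findContours(w.astype(np.uint8),0,2)[0],key=cv2.contourArea)[:,0]
        g=np.array([onz("top",q,.01)[:2] for q in cn],np.float32)
        print("base",cv2.minAreaRect(g),cv2.minAreaRect(cn.astype(np.float32)))
        for row in range(155,205,8):
            u=np.where(w[row])[0];print(row,u.min(),u.max(),onz("top",(u.min()-.5,row),.01)[:2].round(4),onz("top",(u.max()+.5,row),.01)[:2].round(4))
E
```

```text
cams [0.415 0.039 1.174] [0.936 0.618 0.835]
fin [ 0.5088 -0.1222  0.1223] gap 0.0013
fin+x end [ 0.53   -0.1166  0.1222] gap 0.0017
fin-x end [ 0.4873 -0.1277  0.1211] gap 0.0018
handle [ 0.4984 -0.109   0.0729] gap 0.001
h+x [ 0.5151 -0.1035  0.073 ] gap 0.0036
h-x [ 0.4821 -0.1139  0.0734] gap 0.0009
A far-house [ 0.6257 -0.2896  0.0919] gap 0.0003
B near-house [ 0.4921 -0.3261  0.0907] gap 0.0021
C near-bay [ 0.4202 -0.061   0.0901] gap 0.0035
D far-bay [ 0.5538 -0.0248  0.0904] gap 0.0021
box [ 0.52276784 -0.17595783] ((0.5228925943374634, -0.17600342631340027), (0.13995082676410675, 0.2778644859790802), 15.24825668334961)
len 0.27706814 yaw 0.2676963
len 0.27676067 yaw 0.26613227
wid 0.1399552 yaw 0.25824505
wid 0.13951978 yaw 0.26042196
top yellow 195 [202.5 197.1] [0.558  0.167  0.0105]
base ((0.6099017262458801, 0.17545047402381897), (0.16690196096897125, 0.08960887789726257), 9.796599388122559) ((200.01998901367188, 178.13999938964844), (61.376861572265625, 33.65828323364258), 81.8698959350586)
155 181 213 [0.6709 0.2311] [0.6734 0.1421]
163 182 214 [0.649  0.2274] [0.6515 0.1386]
171 183 216 [0.6273 0.2237] [0.6298 0.1325]
179 184 217 [0.6056 0.22  ] [0.6081 0.129 ]
187 185 218 [0.584  0.2163] [0.5865 0.1255]
195 186 219 [0.5626 0.2127] [0.565  0.1221]
203 187 220 [0.5412 0.2091] [0.5436 0.1187]
scene yellow 175 [298.5 253.5] [0.5568 0.1626 0.0105]
tri (array([0.55816273, 0.16586154, 0.0151396 ]), np.float64(0.0019571500225440755))
```

Measured values agree with the given sizes:
- Box: 277 x 140 mm, yaw 0.264, centre (0.523,-0.176).
- Heights: read about 3–5 mm high in all cases.
- Fin: on the box's centre line, so the cover is about 12 mm ajar.
- Handle: top at 0.073, yaw 0.30.
- Yellow spot: (0.558,0.166), viewer yaw 0.17.

Next I'll approach the fin.

```bash
cat >> h.py <<'E'
from scipy.spatial.transform import Rotation as Ro
def to(pos,yaw):
    o=get_obs();w=o["eef_rot"];R=Ro.from_quat([w[1],w[2],w[3],w[0]])
    G=Ro.from_euler("z",yaw)*Ro.from_euler("x",np.pi)
    print("cmd d",R.inv().apply(np.array(pos)-o["eef_pos"]).round(4),"rot",(R.inv()*G).as_rotvec().round(4))
E
python3 -c "
from h import *
to((.509,-.122,.17),.264);to((.509,-.122,.092),.264)"
```

```text
cmd d [ 0.4648 -0.3341  0.0611] rot [-0.0015 -0.0003 -0.0222]
cmd d [ 0.4648 -0.334   0.1391] rot [-0.0015 -0.0003 -0.0222]
```

The manual's scale: turns go in shares of pi rad. Converting my numbers, -0.022 rad is -0.007.

>>> jog_arm --segments '[{"tx": 0.465,"ty": -0.334,"tz": 0.04,"rz": -0.007,"jaw": 1},{"tx": 0.465,"ty": -0.334,"tz": 0.04,"rz": -0.007,"jaw": 1},{"tx": 0.465,"ty": -0.334,"tz": 0.04,"rz": -0.007,"jaw": 1},{"tx": 0.465,"ty": -0.334,"tz": 0.04,"rz": -0.007,"jaw": 1},{"tx": 0.465,"ty": -0.334,"tz": 0.04,"rz": -0.007,"jaw": 1},{"tx": 0.465,"ty": -0.334,"tz": 0.04,"rz": -0.007,"jaw": 1},{"tx": 0.465,"ty": -0.334,"tz": 0.04,"rz": -0.007,"jaw": 1},{"tx": 0.465,"ty": -0.334,"tz": 0.04,"rz": -0.007,"jaw": 1},{"tx": 0.465,"ty": -0.334,"tz": 0.04,"rz": -0.007,"jaw": 1},{"tx": 0.465,"ty": -0.334,"tz": 0.04,"rz": -0.007,"jaw": 1}]'

```text
time_s: 1.35
eef_pos: [0.5104, -0.1193, 0.1905]
eef_rot: [-0.001, 0.991, 0.134, -0.0]
wrist_force: [-0.2, -0.6, 0.3]
opening: 0.999
grasp_force: 0.0
```

>>> jog_arm --segments '[{"jaw": 1},{"jaw": 1}]'

```text
time_s: 1.6
eef_pos: [0.5085, -0.1238, 0.1912]
eef_rot: [0.0, 0.991, 0.131, -0.0]
wrist_force: [-0.4, 0.2, -0.5]
opening: 1.004
grasp_force: 0.0
```

```bash
python3 -c "
from h import *
to((.509,-.122,.092),.264)
im,d=optics.camera('scene');cv2.imwrite('pics/s1.png',cv2.resize(im[40:240,150:350],None,fx=3,fy=3))"
```

```text
cmd d [ 0.001  -0.0016  0.0992] rot [ 0.0001  0.0006 -0.0016]
```

View pics/s1.png

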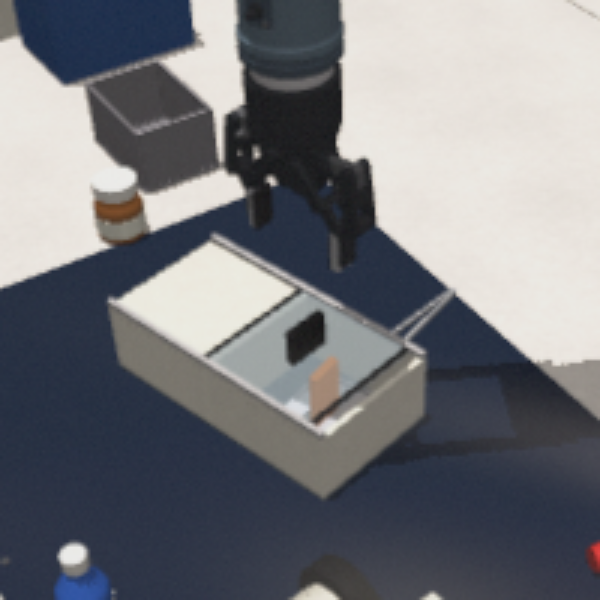

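The gripper hangs above the fin at (305,337 in crop) with the fingers astride along the box's y. Next: descend and close.

>>> jog_arm --segments '[{"tx": 0.001,"ty": -0.002,"tz": 0.05,"jaw": 1},{"tx": 0.001,"ty": -0.002,"tz": 0.08,"jaw": 1},{"tx": 0.001,"ty": -0.002,"tz": 0.098,"jaw": 1},{"tx": 0.001,"ty": -0.002,"tz": 0.098,"jaw": 1},{"tx": 0.001,"ty": -0.002,"tz": 0.098,"jaw": 0.5},{"tx": 0.001,"ty": -0.002,"tz": 0.098,"jaw": 0},{"tx": 0.001,"ty": -0.002,"tz": 0.098,"jaw": 0},{"tx": 0.001,"ty": -0.002,"tz": 0.098,"jaw": 0},{"tx": 0.001,"ty": -0.002,"tz": 0.098,"jaw": 0},{"tx": 0.001,"ty": -0.002,"tz": 0.098,"jaw": 0}]'

```text
time_s: 2.9
eef_pos: [0.51, -0.1207, 0.0939]
eef_rot: [0.0, 0.991, 0.132, 0.0]
wrist_force: [-2.1, 0.7, 5.2]
opening: 0.104
grasp_force: 58.9
```

Gripped (opening ≈ 9 mm). Pull the cover towards the box's -y (tool +y).

>>> jog_arm --segments '[{"ty": 0.02,"jaw": 0},{"ty": 0.04,"jaw": 0},{"ty": 0.06,"jaw": 0},{"ty": 0.08,"jaw": 0},{"ty": 0.1,"jaw": 0},{"ty": 0.11,"jaw": 0},{"ty": 0.116,"jaw": 0},{"ty": 0.12,"jaw": 0},{"ty": 0.12,"jaw": 0}]'

```text
time_s: 4.03
eef_pos: [0.5415, -0.2369, 0.0939]
eef_rot: [0.001, 0.991, 0.131, 0.001]
wrist_force: [-0.3, -1.5, 5.0]
opening: 0.105
grasp_force: 59.6
```

```bash
python3 -c "
from h import *
print(get_obs()['torque'])"
```

```text
[-0.13315109  0.00183422  0.04495   ]
```

>>> jog_arm --segments '[{"ty": 0.002,"jaw": 0},{"ty": 0.004,"jaw": 0},{"ty": 0.004,"jaw": 0}]'

```text
time_s: 4.4
eef_pos: [0.5424, -0.2402, 0.094]
eef_rot: [0.0, 0.991, 0.132, 0.0]
wrist_force: [-0.9, -0.1, 5.0]
opening: 0.104
grasp_force: 59.8
```

>>> jog_arm --segments '[{"ty": 0.002,"jaw": 0},{"ty": 0.004,"jaw": 0},{"ty": 0.004,"jaw": 0}]'

```text
time_s: 4.78
eef_pos: [0.543, -0.2424, 0.0939]
eef_rot: [-0.001, 0.991, 0.132, -0.0]
wrist_force: [-2.6, 7.2, 10.8]
opening: 0.102
grasp_force: 60.4
```

>>> jog_arm --segments '[{"ty": 0.002,"jaw": 0},{"ty": 0.003,"jaw": 0},{"ty": 0.003,"jaw": 0}]'

```text
time_s: 5.15
eef_pos: [0.543, -0.2424, 0.0939]
eef_rot: [-0.004, 0.991, 0.132, -0.001]
wrist_force: [-6.0, 18.1, 17.3]
opening: 0.102
grasp_force: 61.5
```

The position no longer advances and the force climbs, so the cover is at the end stop. Relax, release, rise.

>>> jog_arm --segments '[{"ty": -0.004,"jaw": 0},{"ty": -0.004,"jaw": 0},{"ty": -0.004,"jaw": 1},{"ty": -0.004,"jaw": 1},{"ty": -0.004,"jaw": 1},{"ty": -0.004,"jaw": 1},{"ty": -0.004,"tz": -0.05,"jaw": 1},{"ty": -0.004,"tz": -0.11,"jaw": 1},{"ty": 0.05,"tz": -0.13,"jaw": 1},{"ty": 0.1,"tz": -0.13,"jaw": 1}]'

```text
time_s: 6.4
eef_pos: [0.5717, -0.3454, 0.2273]
eef_rot: [0.002, 0.991, 0.132, 0.002]
wrist_force: [-0.1, 0.2, -0.0]
opening: 1.0
grasp_force: 0.0
```

>>> jog_arm --segments '[{"jaw": 1},{"jaw": 1}]'

```text
time_s: 6.65
eef_pos: [0.5694, -0.343, 0.2224]
eef_rot: [-0.001, 0.991, 0.131, -0.0]
wrist_force: [-0.1, -0.0, -0.5]
opening: 1.0
grasp_force: 0.0
```

```bash
python3 - <<'E'
from h import *
for n,(x0,y0,x1,y1) in {"scene":(180,110,310,210),"top":(265,165,405,260)}.items():
    im,D=optics.camera(n);W=cloud(n,D);np.savez(f"pics/{n}1.npz",im=im,d=D)
    cv2.imwrite(f"pics/{n}d.png",cv2.resize(im[y0:y1,x0:x1],None,fx=5.7,fy=5.7,interpolation=cv2.INTER_CUBIC))
a=cv2.imread("pics/scened.png");b=cv2.imread("pics/topd.png")
a=cv2.resize(a[150:,220:],None,fx=1,fy=1);b=b[100:,:]
h=max(a.shape[0],b.shape[0]);pad=lambda i:cv2.copyMakeBorder(i,0,h-i.shape[0],0,0,0)
c=np.hstack([pad(a)[:, :380],pad(b)[:,40:440]]);print(c.shape);cv2.imwrite("pics/both1.png",c)
E
```

```text
(442, 780, 3)
```

View pics/both1.png

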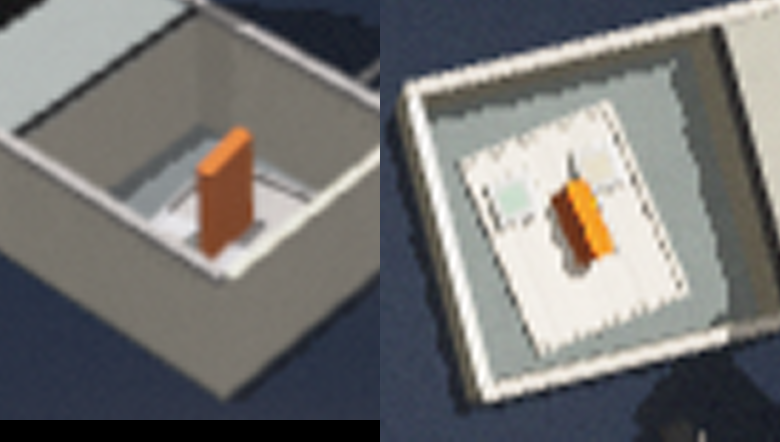

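The bay is open, with both specimen boxes on the carrier at (515,203) and (600,165). The handle top is near (590,216) in the right crop and (226,150) in the left. Next I'll measure the handle and plate precisely.

```bash
python3 - <<'E'
from h import *
T=lambda u,v:(265+(u-340+.5)/5.7-.5,165+(v+100+.5)/5.7-.5)
S=lambda u,v:(180+(u+220+.5)/5.7-.5,110+(v+150+.5)/5.7-.5)
for s,t in [((226,150),(590,216)),((204,169),(574,182)),((246,132),(606,251))]:
    p,e=tri(S(*s),T(*t));print(p.round(4),round(e,4),onz("top",T(*t),.071).round(4))
c=np.array([onz("top",T(*q),.015)[:2] for q in [(460,160),(608,100),(690,293),(545,357)]])
print("plate mid",c.mean(0).round(4))
for e in [c[1]-c[2],c[0]-c[3]]:print(np.hypot(*e).round(4),"yaw",np.arctan2(e[1],e[0]).round(3))
for e in [c[0]-c[1],c[3]-c[2]]:print(np.hypot(*e).round(4),"yaw",np.arctan2(-e[0],e[1]).round(3))
im=np.load("pics/top1.npz")["im"];hsv=cv2.cvtColor(im,cv2.COLOR_BGR2HSV)
roi=np.zeros(im.shape[:2],np.uint8);roi[165:260,265:330]=1
m=cv2.inRange(hsv,(8,150,190),(25,255,255))*roi;b,l=blobs(m>0,8)
for i,a,cc in b:
    q=np.argwhere(l==i)[:,::-1].astype(np.float32);r=cv2.minAreaRect(q);w=np.array([onz("top",x,.071)[:2] for x in q])
    vv=np.linalg.svd(w-w.mean(0))[2][0];print(a,cc,r,onz("top",cc,.071).round(4),np.arctan(vv[1]/vv[0]))
for q in[(515,203),(600,165)]:
    d=onz("top",T(*q),.025)[:2]-c.mean(0);y=.3;print("spec carrier xy",(np.array([[np.cos(y),np.sin(y)],[-np.sin(y),np.cos(y)]])@d).round(3))
E
```

```text
[ 0.4996 -0.1074  0.0767] 0.0005 [ 0.4999 -0.108   0.071 ]
[ 0.5151 -0.1008  0.0771] 0.0024 [ 0.5147 -0.1008  0.071 ]
[ 0.4842 -0.1145  0.0754] 0.0004 [ 0.4846 -0.1153  0.071 ]
plate mid [ 0.4989 -0.1089]
0.0969 yaw 0.412
0.0988 yaw 0.425
0.0748 yaw 0.412
0.0736 yaw 0.438
52 [308.38461538 220.30769231] ((308.42242431640625, 220.31895446777344), (13.524564743041992, 3.6765806674957275), 66.80140686035156) [ 0.4991 -0.1079  0.071 ] 0.402219724580461
spec carrier xy [0.018 0.025]
spec carrier xy [ 0.024 -0.018]
```

The plate measures 97 x 74 mm, yaw ≈ 0.415, and its middle coincides with the handle. Height is 0.072 once the common bias is removed.

```bash
python3 -c "
from h import *
to((.4997,-.1077,.15),.415)"
```

```text
cmd d [-0.0061 -0.2446  0.0731] rot [-0.0012  0.0004 -0.1504]
```

Scaled: -0.15 rad is -0.0477.

>>> jog_arm --segments '[{"tx": -0.006,"ty": -0.06,"rz": -0.0159,"jaw": 0.45},{"tx": -0.006,"ty": -0.12,"rz": -0.0318,"jaw": 0.45},{"tx": -0.006,"ty": -0.18,"tz": 0.01,"rz": -0.0477,"jaw": 0.45},{"tx": -0.006,"ty": -0.23,"tz": 0.03,"rz": -0.0477,"jaw": 0.45},{"tx": -0.006,"ty": -0.245,"tz": 0.06,"rz": -0.0477,"jaw": 0.45},{"tx": -0.006,"ty": -0.245,"tz": 0.072,"rz": -0.0477,"jaw": 0.45},{"tx": -0.006,"ty": -0.245,"tz": 0.072,"rz": -0.0477,"jaw": 0.45},{"tx": -0.006,"ty": -0.245,"tz": 0.072,"rz": -0.0477,"jaw": 0.45}]'

```text
time_s: 7.75
eef_pos: [0.5011, -0.1096, 0.1524]
eef_rot: [0.001, 0.979, 0.205, 0.001]
wrist_force: [0.4, 0.1, 0.4]
opening: 0.452
grasp_force: 0.0
```

```bash
python3 -c "
from h import *
to((.4997,-.1077,.042),.415)"
```

```text
cmd d [-0.0007 -0.0025  0.1104] rot [ 0.0015 -0.0011 -0.002 ]
```

>>> jog_arm --segments '[{"tx": -0.001,"ty": -0.001,"tz": 0.04,"jaw": 0.45},{"tx": -0.001,"ty": -0.001,"tz": 0.07,"jaw": 0.45},{"tx": -0.001,"ty": -0.001,"tz": 0.09,"jaw": 0.45},{"tx": -0.001,"ty": -0.001,"tz": 0.105,"jaw": 0.45},{"tx": -0.001,"ty": -0.001,"tz": 0.109,"jaw": 0.45},{"tx": -0.001,"ty": -0.001,"tz": 0.109,"jaw": 0.45}]'

```text
time_s: 8.5
eef_pos: [0.4994, -0.1084, 0.0428]
eef_rot: [0.0, 0.979, 0.205, 0.0]
wrist_force: [0.0, 0.2, -0.5]
opening: 0.449
grasp_force: 0.0
```

```bash
python3 -c "
from h import *
im,d=optics.camera('scene');cv2.imwrite('pics/s2.png',cv2.resize(im[80:230,170:330],None,fx=4,fy=4))"
```

```text
(no output)
```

View pics/s2.png

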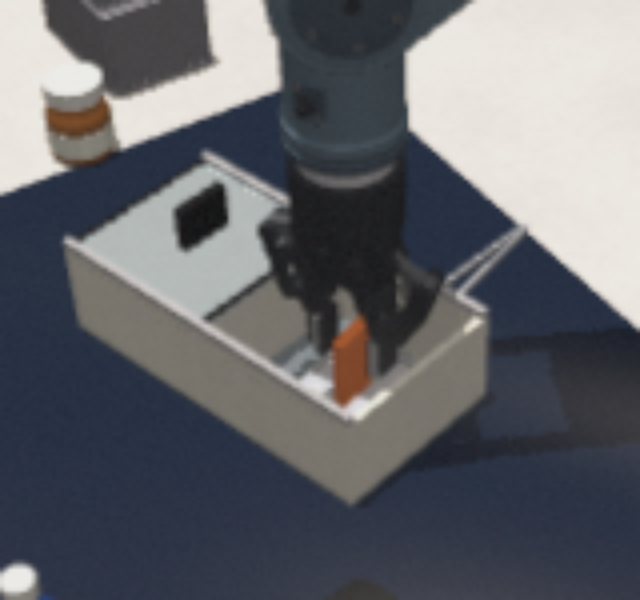

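The fingers are astride the orange handle (at (350,365) in crop), clear of the walls, and the cover sits on the housing. Close.

>>> jog_arm --segments '[{"jaw": 0.3},{"jaw": 0.2},{"jaw": 0.1},{"jaw": 0},{"jaw": 0},{"jaw": 0},{"jaw": 0}]'

```text
time_s: 9.43
eef_pos: [0.4994, -0.1083, 0.0429]
eef_rot: [0.0, 0.979, 0.205, 0.0]
wrist_force: [-0.3, -1.0, 5.7]
opening: 0.105
grasp_force: 59.3
```

>>> jog_arm --segments '[{"tz": -0.004,"jaw": 0},{"tz": -0.01,"jaw": 0},{"tz": -0.018,"jaw": 0},{"tz": -0.024,"jaw": 0},{"tz": -0.028,"jaw": 0},{"tz": -0.03,"jaw": 0},{"tz": -0.03,"jaw": 0},{"tz": -0.03,"jaw": 0}]'

```text
time_s: 10.42
eef_pos: [0.4987, -0.1079, 0.0721]
eef_rot: [-0.0, 0.979, 0.205, -0.0]
wrist_force: [0.1, -0.1, -2.4]
opening: 0.105
grasp_force: 58.5
```

```bash
python3 -c "
from h import *
print(get_obs()['torque'])"
```

```text
[-0.00359173 -0.03195655  0.00500283]
```

Lifted, weight about 2.4 N. Continue slowly up, then across to the spot.

>>> jog_arm --segments '[{"tz": -0.01,"jaw": 0},{"tz": -0.025,"jaw": 0},{"tz": -0.045,"jaw": 0},{"tz": -0.065,"jaw": 0},{"tz": -0.085,"jaw": 0},{"tz": -0.1,"jaw": 0},{"tz": -0.11,"jaw": 0},{"tz": -0.114,"jaw": 0},{"tz": -0.114,"jaw": 0}]'

```text
time_s: 11.55
eef_pos: [0.4988, -0.1079, 0.1861]
eef_rot: [-0.0, 0.979, 0.205, -0.0]
wrist_force: [-0.1, -0.4, -3.2]
opening: 0.106
grasp_force: 58.5
```

```bash
python3 - <<'E'
from h import *
to((.558,.166,.186),.415)
for n in("scene","top"):
    im,D=optics.camera(n);np.savez(f"pics/{n}2.npz",im=im,d=D)
E
```

```text
cmd d [ 1.644e-01 -2.270e-01  2.000e-04] rot [-0.0002  0.0002 -0.0012]
```

>>> jog_arm --segments '[{"tx": 0.002,"ty": -0.003,"jaw": 0},{"tx": 0.008,"ty": -0.011,"jaw": 0},{"tx": 0.018,"ty": -0.025,"jaw": 0},{"tx": 0.03,"ty": -0.042,"jaw": 0},{"tx": 0.043,"ty": -0.06,"jaw": 0},{"tx": 0.056,"ty": -0.078,"jaw": 0},{"tx": 0.068,"ty": -0.095,"jaw": 0},{"tx": 0.077,"ty": -0.107,"jaw": 0},{"tx": 0.081,"ty": -0.112,"jaw": 0},{"tx": 0.082,"ty": -0.113,"jaw": 0}]'

```text
time_s: 12.9
eef_pos: [0.5286, 0.0287, 0.1863]
eef_rot: [0.0, 0.979, 0.206, -0.0]
wrist_force: [-0.5, -0.1, -2.3]
opening: 0.105
grasp_force: 58.4
```

>>> jog_arm --segments '[{"tx": 0.002,"ty": -0.003,"jaw": 0},{"tx": 0.008,"ty": -0.011,"jaw": 0},{"tx": 0.018,"ty": -0.025,"jaw": 0},{"tx": 0.03,"ty": -0.042,"jaw": 0},{"tx": 0.043,"ty": -0.06,"jaw": 0},{"tx": 0.056,"ty": -0.078,"jaw": 0},{"tx": 0.068,"ty": -0.095,"jaw": 0},{"tx": 0.077,"ty": -0.107,"jaw": 0},{"tx": 0.081,"ty": -0.113,"jaw": 0},{"tx": 0.082,"ty": -0.114,"jaw": 0}]'

```text
time_s: 14.15
eef_pos: [0.5577, 0.166, 0.1862]
eef_rot: [0.0, 0.979, 0.206, -0.0]
wrist_force: [-0.0, -0.5, -2.4]
opening: 0.107
grasp_force: 58.5
```

>>> jog_arm --segments '[{"jaw": 0},{"jaw": 0},{"jaw": 0}]'

```text
time_s: 14.52
eef_pos: [0.5578, 0.1653, 0.1863]
eef_rot: [0.0, 0.979, 0.205, -0.0]
wrist_force: [0.2, -1.0, -2.3]
opening: 0.102
grasp_force: 58.5
```

```bash
python3 - <<'E'
from h import *
to((.558,.166,.186),.415)
I=[]
for n,(x,y) in {"scene":(210,140),"top":(150,110)}.items():
    im,D=optics.camera(n);np.savez(f"pics/{n}3.npz",im=im,d=D);W=cloud(n,D)
    I.append(cv2.resize(im[y:y+150,x:x+100],None,fx=4,fy=4,interpolation=cv2.INTER_CUBIC))
cv2.imwrite("pics/both3.png",np.hstack(I))
E
```

```text
cmd d [ 0.0005 -0.0005  0.0003] rot [ 0.      0.0001 -0.0019]
```

View pics/both3.png

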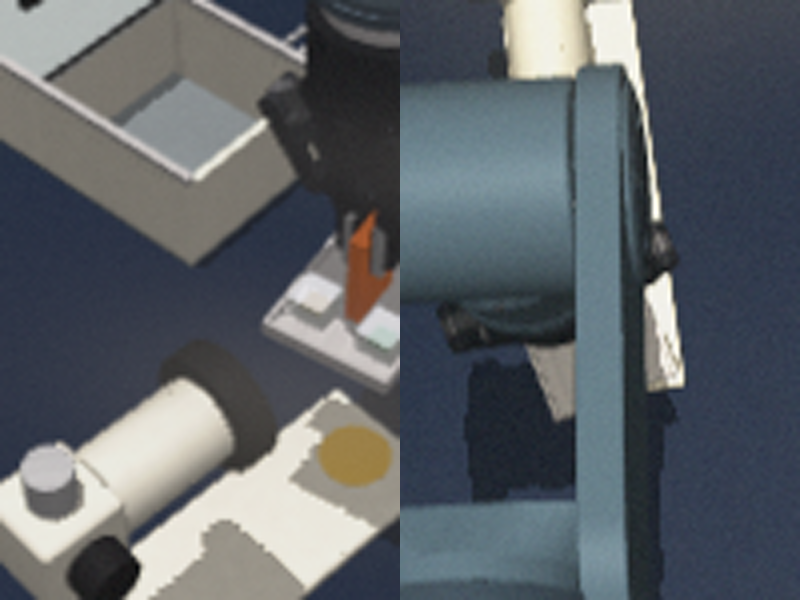

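Both specimen boxes (scene crop (312,293) and (380,328)) are on the carrier. It hangs free above the yellow spot, well before the ring light. Last check: height and level against depth, scaled by the known bias.

```bash
python3 - <<'E'
from h import *
z=np.load("pics/scene3.npz");W=cloud("scene",z["d"]);hsv=cv2.cvtColor(z["im"],cv2.COLOR_BGR2HSV)
roi=np.zeros(W.shape[:2],bool);roi[200:240,270:330]=1
c,s=np.cos(.415),np.sin(.415)
L=(W[...,:2]-[.558,.166])@np.array([[c,-s],[s,c]])
pl=roi&(W[...,2]>.135)&(W[...,2]<.165)&(abs(L[...,0])<.05)&(abs(L[...,1])<.04)
p=W[pl];A=np.c_[p[:,:2]-[.558,.166],np.ones(len(p))]
for _ in range(4):
    k=np.linalg.lstsq(A,p[:,2],rcond=None)[0];r=abs(p[:,2]-A@k);g=r<.003;p,A=p[g],A[g]
print(len(p),"slopes,z",k.round(4),"extent",L[pl].min(0).round(3),L[pl].max(0).round(3))
b=roi&(W[...,2]>.165)&(W[...,2]<.178)&(hsv[...,1]<60)
print("box tops",b.sum(),np.median(W[b][:,2]) if b.any() else None)
y=(hsv[...,0]>18)&(hsv[...,0]<36)&(hsv[...,1]>120)&(W[...,2]<.05);print("spot z",np.median(W[y],0))
o=get_obs();print(o["time_s"],abs(o["dq"]).max(),o["wrist_force"])
E
```

```text
534 slopes,z [0.0135 0.0101 0.155 ] extent [-0.05 -0.04] [0.048 0.037]
box tops 194 0.1691928614758224
spot z [0.55807188 0.16281157 0.01195513]
14.625 0.00158916539471443 [ 0.56506459 -0.74816099 -2.19441785]
```

Box tops read 0.169 (0.168 expected), the tilt is within about 1°, and the arm is still. Handing in.

```bash
python3 -c "
from h import *
print(workorder.hand_in())"
```

```text
the job is handed in; nothing more can be done
None
```

The cover is fully open at its end stop, and the carrier is held level and steady above the yellow spot at lens height with both specimen boxes on it. The job was handed in at about 14.6 s; no verdict came back.

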